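Index the sample carousel and load the waiting tube

ROBOT

A 6-joint arm with a two-finger parallel gripper is mounted at the origin on the work surface. World frame = base frame: x ahead of the robot, y to its left, z up, the work surface at z = 0. Lengths are in m, angles in rad, forces in N, time in s.
With the tool pointing down it reaches from about 0.275 to 0.85 m from the base axis. Payload 5.2 kg.
Tool frame: the origin (TCP) lies at the very end of the fingers, on their centre line; the grasp point (between the pads) lies 19 mm behind it (env.grasp_offset is the z of the grasp point in the tool frame, in m); z points along the fingers, y is the line along which they close (so a half turn about z gives the same grasp; the last joint's range is limited). The gripper opens to 85 mm and grips with 20 to 120 N. Pads are 22 mm wide; open, the fingers measure 114 mm over their backs; the gripper's body (76 mm by 85 mm) begins 54 mm behind the grasp point. The pads swing forward as they close: fully open they stand 13 mm farther back than shut.
Start: joints at [0.994, 0.259, 1.535, -0, 1.348, -0.203], TCP at [0.201, 0.512, 0.231] pointing down, gripper open.
Joint ranges: [-3.14, 3.14], [-0.91, 2.08], [0.19, 2.58], [-1.22, 4.36], [0.22, 2.71], [-3.12, 3.12]. Speed limits (rad/s): [2.57, 2.57, 3.14, 3.14, 3.14, 3.14].

INTERFACE

Orientations are given as [roll, pitch, yaw] about the fixed x, y, z axes, in that order (R = Rz(yaw) Ry(pitch) Rx(roll)).
In Python, from station import env gives the robot as it stands.
- The arm moves only by the tool send_rows, never from a script. Its argument "steps" is a list of rows, each a list of 7 numbers: the closure, from -1 (fully open) to 1 (shut), then the shift along the tool's x, y, z in m, then the turn, a rotation vector about the tool's x, y, z in rad. In form: [[gripper, x, y, z, ax, ay, az], ...]. A call has exactly 10 rows; each row shifts and turns the commanded pose from where the row before left it, along the tool's axes as they then stand; what a row does not reach is not made up. A row lasts 1/8 s, in which the tool goes at most 62.5 mm and 10.7 degrees, less where a joint would pass 70% of its speed; a pose out of reach is approached as far as the arm can. A call is refused whole if a number of a shift passes 0.0625 or a number of a turn 0.188, either way. A call with a gripper value outside its range is refused whole. The fingers move at their own pace and stop on an object; "grip_force" is the grip in N (left out, the last holds). Time passes only in rows, so rows that do not move let the fingers close, or fill a call up. It gives the time, the measured TCP pose, the force, the opening and the grip force at its end, in the units of the state.
- env.sense(): the state, without advancing time (a new reading comes with each control period).
- env.camera(name): name is "scene" or "top" or "wrist"; returns (picture, depth): 420x560x3 uint8, blue, green, red; 420x560 float32, m along the optical axis (not along the pixel's ray), 0 where there is no reading.
- env.camera_info(name): a dict with "fov_y" (degrees; the focal length in pixels is half the picture's height over the tangent of half this angle, whatever the lens; pixels are square), "cx", "cy" (the principal point, pixels), "R" (3x3) and "t" (3): a world point X has camera coordinates R X + t. Camera axes: x right, y down, z forward; pixel columns grow to the right and rows downward; lengths in m; the calibration is good to about 2 mm. A picture is of the moment at which its call begins: read the wrist's pose just before it. camera_info takes no time and is no camera call; for the wrist camera it gives the pose at the moment of the call.
- env.hand_in(): hands the job in; it is judged then, once.
Trained networks look in the newest picture that a camera, given by its name, has taken for a name from the list of things; names that differ only in an ending like _2 or _b are one class to them, and where a whole thing is asked for, a point or a joint stands for the part that bears it (a point fixed in the world has none). Each returns a list of dicts, best first, with "p" (0 to 1); they miss things now and then, are a little off and sometimes report something else, mostly with a low value. They report only what shows in the picture. A call takes as long as a camera call.
- env.cut_out(label, camera): "mask" (420x560 bool, what is visible of it) and "centre" ([column, row] in pixels, amid what is visible of it).
The state is a dict: "time": time; "qpos": joint angles; "joint_velocities": joint speeds; "joint_efforts": joint torques, N m; "eef_pos": TCP position; "tool_rot": TCP orientation; "force": force on the tool from outside, world axes, zero at the start; "moment": the same for the moment, N m; "width": finger opening in m; "finger_force": force on a finger pad.
Only numpy, scipy, OpenCV 4.12 (cv2) and the standard library are available. Lean on these libraries where they do the work, as an engineer would, in place of code of your own. Each camera call takes 0.05 s, during which the arm holds its last target. There are 200 camera calls.

TASK

Push the orange post to turn the sample carousel gently, never with more than 15 N, until the spring-loaded locating pin drops into its slot and locks the red-marked empty well at the red index pointer. Then take the yellow-capped tube from the white rack and set it upright and fully down in that empty well, without forcing it, and let go. Do not knock the other tubes or anything else on the bench.

Things in the scene. Friction and masses are not known exactly. Their poses are not given: they have to be found in the camera images.
- carousel_base: Grey fixed pedestal. Origin on the carousel's vertical axis, on the bench. Its -x axis points to the red index pointer, +x to the catch with the locating pin. The carousel starts turned 0.5 to 1.3 rad anticlockwise (seen from above) from its index position, so push it clockwise; it can turn 0.7 rad past the index if the pin does not catch. Tubes stuck in five wells: tops 120 mm above the bench.
- carousel: Aluminium turntable, 244 mm wide, about 0.9 kg; slight friction (1 to 2 N at the post), stays where left. Origin on its axis under the disc, 28 mm above the bench; disc top at 40 mm. In its frame: empty well at -x, radius 75 mm; post at +y, radius 107; black slot at +x, radius 111. Blue-capped tubes every 60 degrees at radius 75. Indexed: axes as carousel_base within 9 degrees.
- post (a point): Centre of the top of the orange upright push post on the carousel: 16 mm diameter, 96 mm tall, top 136 mm above the bench, 107 mm from the axis.
- well (a point): Centre of the mouth of the white empty well on the carousel, 74 mm above the bench. Bore 19 mm with a flared mouth, floor 29 mm below the mouth (45 mm above the bench).
- index (a point): Tip of the fixed red index pointer by the rim, 48 mm above the bench, 122 mm from the axis. It shows the index only roughly: the catch with the pin stands up to 15 mm to either side (along the rim) of the place across from the pointer, differently each time, so the last 30 mm must be found by feel.
- pin (a joint): Travel (m) of the locating pin, 10 mm wide, black knob, in a dark steel bracket over the rim across from the pointer, top 116 mm above the bench: 0 riding on the disc, 0.008 dropped into the slot. A 3 N spring pushes it down; it drops by itself when the slot (1 mm play each way) is under it, and then blocks the carousel hard: pushing on only raises the force.
- rack: White block 170 x 50 x 50 mm with three holes 60 mm apart along its x axis, holes 38 mm deep and 18.5 mm wide; origin at the centre of its underside. It stays where it is.
- tube: The waiting tube with the yellow cap: 75 mm tall, 16 mm diameter with a round bottom, cap 18 mm diameter and 18 mm tall at the top, 20 g. Origin at the bottom end, z along the tube to the cap. It stands in one of the rack's three holes, bottom 12 mm above the bench, cap top 87 mm above the bench. Fully down in the well its bottom is 45 mm above the bench.
- tube_b1: Another tube of the same size with a blue cap in the rack; leave it.
- tube_b2: Another tube of the same size with a blue cap in the rack; leave it.
- reagent: Clear bottle, 56 mm diameter, 130 mm tall; origin at its underside. Bystander.
- amber: Amber bottle, 60 mm diameter, 120 mm tall; origin at its underside. Bystander.
- jar: Open white jar, 90 mm diameter, 120 mm tall; origin at its underside. Bystander.
- dish: Reddish-brown culture dish, 90 mm diameter, 16 mm tall; origin at its underside. Bystander.
- marker: Blue marker pen lying on the bench, 130 x 14 x 12 mm; origin at its underside. Bystander.

How it is judged:
On the way:
1. the locating pin has dropped into the slot and the carousel is still, with the tube not yet in the well (value of joint pin above 0.006 m and angular speed of carousel below 0.1 rad/s and distance between tube and well above 0.05 m), for 0.2 s.
At the end, for the whole second after the job is handed in: The pin is more than 6 mm down in the slot, the carousel is still, and the yellow-capped tube stands released in the empty well: within 4 mm of its centre, bottom no more than 4 mm above the well's floor, tilted less than 0.2 rad, at rest (value of joint pin above 0.006 m and horizontal distance between tube and well below 0.004 m and z of tube in the frame of carousel between 0.01 and 0.021 m and angle between tube's own z axis and vertical below 0.2 rad and linear speed of tube below 0.02 m/s and angular speed of carousel below 0.05 rad/s); the robot touches nothing.
It fails at once if the robot pushes the carousel with more than 15 N (contact force between any of the fingers, the arm and carousel above 15 N).
It fails at once if the tube is forced into the carousel with more than 20 N (contact force between tube and carousel above 20 N).
It fails at once if another tube or a bystander is moved by more than 20 mm (distance of any of tube_b1, tube_b2, reagent, amber, jar, dish, marker from where it was at the start of the episode above 0.02 m).
It also fails if it takes over 61 s, if anything falls off the work surface, if the arm or the gripper's body presses on something with over 40 N, if the wrist force passes 120 N, or if a joint passes its speed limit or range.

## Working session

There is one attempt and no reset: what is moved stays moved. The work goes in short steps, Python scripts to look and compute and a tool call to move; the robot and the scene stay as the last step left them, time stands still between calls to the robot, and variables do not carry over. Pictures are saved under pics/ and viewed, at most 10 in all, crops included, and the job is handed in when it is done.

Besides the shell and the picture viewer there is one more tool, called after "Emit:" in YAML: its name, and indented under it one key for each argument. send_rows: Moves the arm, as the interface text tells. Its arguments: {"type":"object","properties":{"steps":{"type":"array"},"grip_force":{"type":"number"}},"required":["steps"]}

```bash
mkdir -p pics
cat > h.py <<'E'
import numpy as np, cv2
from station import env
def cloud(cam):
    info=env.camera_info(cam); img,d=env.camera(cam)
    f=210/np.tan(np.radians(info['fov_y'])/2)
    v,u=np.mgrid[:420,:560]
    P=np.stack([(u-info['cx'])/f*d,(v-info['cy'])/f*d,d],-1)
    W=(P-np.array(info['t']))@np.array(info['R'])
    W[d==0]=np.nan
    return img,W
E
python3 - <<'E'
from h import *
s=env.sense(); print({k:np.round(v,3) for k,v in s.items()})
ims=[]
for c in ['top','scene']:
    img,W=cloud(c); cv2.imwrite(f'pics/{c}.png',img)
    i=env.camera_info(c); print(c, np.round(-np.array(i['R']).T@i['t'],2))
    for n in ['carousel_base','carousel','post','well','pin','rack','tube','reagent','amber','jar','dish','marker']:
        for r in env.cut_out(n,c)[:3]:
            if r['p']<.3: continue
            p=W[r['mask']]; p=p[~np.isnan(p[:,0])]
            if len(p)==0: continue
            hi=p[p[:,2]>np.percentile(p[:,2],95)-.006]
            print(c,n,round(r['p'],2),np.round(r['centre']),len(p),'med',np.round(np.median(p,0),3),'topmean',np.round(hi.mean(0),3),'ext',np.round(np.percentile(p,2,axis=0),3),np.round(np.percentile(p,98,axis=0),3))
E
```

```text
{'time': np.float64(0.0), 'qpos': array([ 0.994,  0.259,  1.536,  0.   ,  1.348, -0.203]), 'joint_velocities': array([ 0.002, -0.001, -0.002, -0.001, -0.   , -0.003]), 'joint_efforts': array([-1.0000e-03, -4.4603e+01, -2.9057e+01, -0.0000e+00,  1.2000e-02,
        0.0000e+00]), 'eef_pos': array([0.201, 0.512, 0.23 ]), 'tool_rot': array([-3.14 , -0.   ,  2.768]), 'force': array([ 0.463, -0.349,  0.696]), 'moment': array([ 0.051,  0.041, -0.01 ]), 'finger_force': np.float64(0.0), 'width': np.float64(0.085)}
top [ 0.32 -0.04  1.92]
top carousel_base 0.57 [243. 203.] 3688 med [0.578 0.085 0.041] topmean [0.577 0.097 0.097] ext [ 0.465 -0.019  0.019] [0.688 0.198 0.119]
top carousel_base 0.46 [342. 224.] 640 med [ 0.52  -0.284  0.048] topmean [ 0.523 -0.289  0.055] ext [ 0.447 -0.324  0.004] [ 0.606 -0.246  0.06 ]
top carousel 0.92 [235. 207.] 3548 med [0.58  0.086 0.041] topmean [0.577 0.097 0.098] ext [ 0.475 -0.019  0.03 ] [0.688 0.197 0.119]
top post 0.74 [236. 205.] 3725 med [0.579 0.085 0.041] topmean [0.579 0.097 0.097] ext [ 0.465 -0.023  0.006] [0.692 0.197 0.119]
top post 0.57 [
[... 2282 characters left out ...]
 -0.277  0.086]
scene reagent 0.79 [193. 148.] 534 med [ 0.393 -0.457  0.064] topmean [ 0.384 -0.465  0.126] ext [ 0.362 -0.488  0.002] [ 0.409 -0.441  0.129]
scene amber 0.79 [147. 169.] 658 med [ 0.57  -0.501  0.058] topmean [ 0.561 -0.512  0.116] ext [ 0.505 -0.596 -0.001] [ 0.588 -0.486  0.118]
scene jar 0.95 [451. 315.] 2693 med [0.632 0.436 0.08 ] topmean [0.614 0.437 0.117] ext [ 0.562  0.396 -0.   ] [0.656 0.476 0.119]
scene dish 0.74 [445. 278.] 626 med [0.451 0.398 0.014] topmean [0.451 0.403 0.014] ext [0.418 0.366 0.001] [0.495 0.448 0.017]
scene marker 0.57 [198. 255.] 272 med [ 0.737 -0.16   0.009] topmean [ 0.736 -0.161  0.01 ] ext [ 0.677 -0.179 -0.002] [ 0.789 -0.143  0.013]
```

Run:
```python
from h import *
ims=[]
img,W=cloud('scene')
hsv=cv2.cvtColor(img,cv2.COLOR_BGR2HSV)
def blob(name,lo,hi,zr):
    m=cv2.inRange(hsv,lo,hi)>0
    m&=(W[...,2]>zr[0])&(W[...,2]<zr[1])
    n,l,st,c=cv2.connectedComponentsWithStats(m.astype(np.uint8))
    for i in range(1,n):
        if st[i,4]>12:
            p=W[l==i]; print(name,np.round(c[i]),st[i,4],np.round(np.median(p,0),3),np.round(p.min(0),3),np.round(p.max(0),3))
blob('orange',(8,150,120),(20,255,255),(.03,.15))
blob('yellow',(22,120,120),(34,255,255),(.03,.15))
blob('red',(0,150,100),(6,255,255),(.02,.1))
a=cv2.resize(img[150:400,200:500],None,fx=2.6,fy=2.4)
cv2.imwrite('pics/sc.png',a)
t=cv2.imread('pics/top.png')
cv2.imwrite('pics/tc.png',cv2.resize(t[130:300,110:440],None,fx=2.4,fy=2.4))
```

```text
(no output)
```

View pics/sc.png

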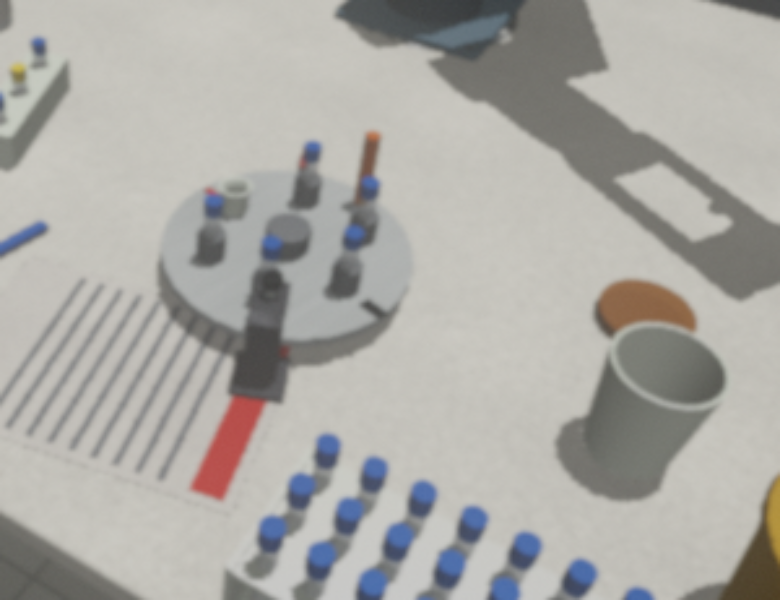

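View pics/tc.png

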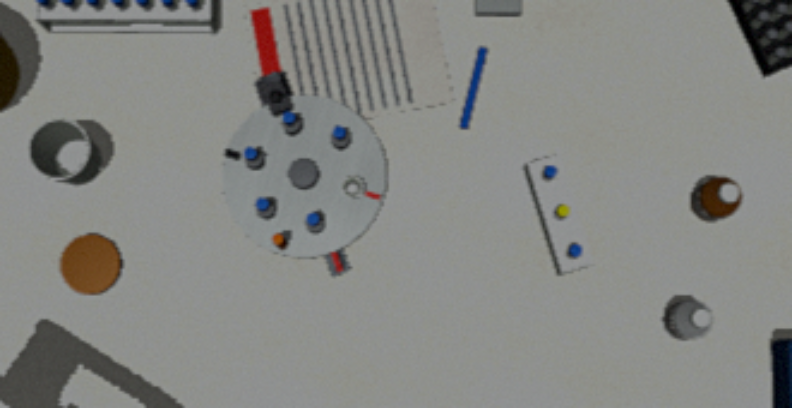

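```bash
cat >> h.py <<'E'
def ray(cam,u,v,z,info=None):
    i=info or env.camera_info(cam); f=210/np.tan(np.radians(i['fov_y'])/2); R=np.array(i['R']);t=np.array(i['t'])
    d=R.T@np.array([(u-i['cx'])/f,(v-i['cy'])/f,1]); c=-R.T@t
    return c+d*(z-c[2])/d[2]
E
python3 - <<'E'
from h import *
def cc(x,y): return 110+x/2.4,130+y/2.4
for n,(x,y),z in [('post',(280,239),.136),('pointer',(334,252),.048),('well',(352,187),.074),('yellow',(562,211),.087),('b1',(550,172),.087),('b2',(574,250),.087),('slot',(232,153),.04),('pin',(275,95),.116),('hub',(303,173),.06)]:
    print(n,np.round(ray('top',*cc(x,y),z),3))
print('post scene',np.round(ray('scene',200+372/2.6,150+136/2.4,.136),3))
print('pin scene',np.round(ray('scene',200+270/2.6,150+275/2.4,.116),3))
print('ylw scene',np.round(ray('scene',200+18/2.6,150+70/2.4,.087),3))
print('slot scene',np.round(ray('scene',200+373/2.6,150+308/2.4,.04),3))
img,W=cloud('top')
m=np.abs(W[...,2]-.040)<.004
m&=(np.abs(W[...,0]-.58)<.15)&(np.abs(W[...,1]-.09)<.15)
p=W[m][:,:2].astype(np.float32); print(len(p),cv2.minEnclosingCircle(p),p.min(0),p.max(0))
E
```

```text
post [0.479 0.114 0.136]
pointer [0.469 0.042 0.048]
well [0.561 0.016 0.074]
yellow [ 0.527 -0.286  0.087]
b1 [ 0.583 -0.27   0.087]
b2 [ 0.471 -0.303  0.087]
slot [0.615 0.196 0.04 ]
pin [0.688 0.127 0.116]
hub [0.583 0.089 0.06 ]
post scene [0.49  0.123 0.136]
pin scene [0.695 0.129 0.116]
ylw scene [ 0.54  -0.278  0.087]
slot scene [0.618 0.199 0.04 ]
1802 ((0.5721070766448975, 0.08533088862895966), 0.1323355883359909) [ 0.44808134 -0.02992238] [0.70280874 0.20790295]
```

Emit:
send_rows:
  steps:
    - [1, -0.041, -0.03, 0, 0, 0, 0]
    - [1, -0.041, -0.03, 0, 0, 0, 0]
    - [1, -0.041, -0.03, 0, 0, 0, 0]
    - [1, -0.041, -0.03, 0, 0, 0, 0]
    - [1, -0.041, -0.03, 0, 0, 0, 0]
    - [1, -0.041, -0.03, 0, 0, 0, 0]
    - [1, -0.041, -0.03, 0, 0, 0, 0]
    - [1, -0.041, -0.03, 0, 0, 0, 0]
    - [1, -0.041, -0.03, 0, 0, 0, 0]
    - [1, -0.041, -0.031, 0, 0, 0, 0]
  grip_force: 40

```text
time: 2.65
eef_pos: [0.4734, 0.0806, 0.2316]
tool_rot: [3.141, 0.001, 2.768]
force: [0.7, 0.6, -1.0]
width: -0.0001
finger_force: 0.0
```

Run:
```python
from h import *
s=env.sense(); print({k:np.round(v,3) for k,v in s.items()})
i=env.camera_info('wrist'); print(i['fov_y'],np.round(-np.array(i['R']).T@i['t'],3),np.round(i['R'],2))
img,W=cloud('wrist'); cv2.imwrite('pics/w1.png',img); np.save('w1.npy',W)
```

```text
{'time': np.float64(2.65), 'qpos': array([-0.064,  0.131,  1.694,  0.   ,  1.315, -1.261]), 'joint_velocities': array([-0.755,  0.251, -0.29 ,  0.003,  0.037, -0.75 ]), 'joint_efforts': array([  3.02 , -38.654, -27.187,  -0.193,   0.155,   0.978]), 'eef_pos': array([0.473, 0.081, 0.232]), 'tool_rot': array([3.141e+00, 1.000e-03, 2.768e+00]), 'force': array([ 0.713,  0.642, -0.993]), 'moment': array([ 0.042, -0.009, -0.041]), 'finger_force': np.float64(0.0), 'width': np.float64(-0.0)}
68.17405457965224 [0.409 0.105 0.374] [[ 0.37  0.93  0.  ]
 [ 0.9  -0.35  0.27]
 [ 0.25 -0.1  -0.96]]
```

View pics/w1.png

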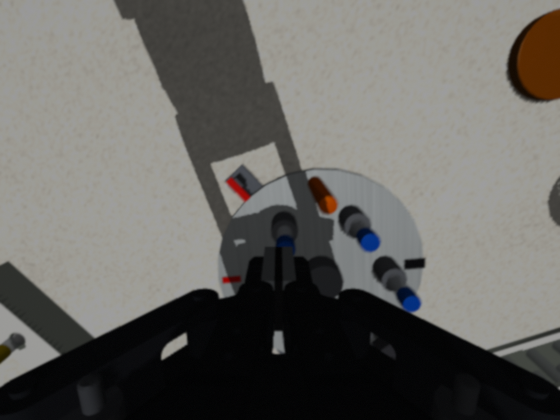

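Run:
```python
from h import *
s=env.sense();print(s['eef_pos'],s['force'])
img,W=cloud('wrist')
hsv=cv2.cvtColor(img,cv2.COLOR_BGR2HSV)
P={}
m=(cv2.inRange(hsv,(4,140,90),(22,255,255))>0)
n,l,st,c=cv2.connectedComponentsWithStats(m.astype(np.uint8))
for k in range(1,n):
    if st[k,4]>60:
        q=W[l==k]; q=q[~np.isnan(q[:,0])]; t=q[q[:,2]>.128]; print('orange',c[k].round(),st[k,4],len(t),np.round(t.mean(0),3) if len(t) else '')
m=(hsv[...,2]<45)&(abs(W[...,2]-.036)<.008)&(abs(W[...,1]-.2)<.04)
print('slot',m.sum(),np.round(np.nanmean(W[m],0),3))
m=(cv2.inRange(hsv,(0,140,90),(5,255,255))>0)|(cv2.inRange(hsv,(172,140,90),(180,255,255))>0)
n,l,st,c=cv2.connectedComponentsWithStats(m.astype(np.uint8))
for k in range(1,n):
    if st[k,4]>20: q=W[l==k]; print('red',c[k].round(),st[k,4],np.round(np.nanmin(q,0),3),np.round(np.nanmax(q,0),3))
# disc rim circle fit: points at disc height
m=(abs(W[...,2]-.040)<.003)&(W[...,0]<.6)
q=W[m][:,:2]; 
from scipy.optimize import least_squares
# far edge: for angular bins take max radius about guess
c0=np.array([.582,.09])
a=np.arctan2(*(q-c0).T[::-1]); r=np.hypot(*(q-c0).T)
pts=[]
for b in np.arange(-np.pi,np.pi,.06):
    k=(a>b)&(a<b+.06)
    if k.sum()>5:
        j=np.where(k)[0][np.argmax(r[k])]
        if .11<r[j]<.135: pts.append(q[j])
pts=np.array(pts);f=least_squares(lambda c:np.hypot(*(pts-c).T)-.122,c0,loss='soft_l1',f_scale=.002); print(len(pts),f.x,f.fun.std())
```

```text
[0.47694871 0.07540541 0.23148849] [ 4.23927714 -5.09562547  1.41834379]
orange [335. 196.] 237 237 [0.482 0.121 0.136]
slot 172 [0.615 0.197 0.041]
red [242. 182.] 209 [0.443 0.026 0.006] [0.471 0.05  0.051]
49 [0.58618857 0.09098073] 0.0012927684471085582
```

Emit:
send_rows:
  steps:
    - [1, 0, 0, 0.016, 0, 0, -0.02]
    - [1, 0, 0, 0.02, 0, 0, -0.02]
    - [1, 0, 0, 0.02, 0, 0, -0.02]
    - [1, 0, 0, 0.02, 0, 0, -0.02]
    - [1, 0, 0, 0.02, 0, 0, -0.018]
    - [1, 0, 0, 0.015, 0, 0, 0]
    - [1, 0, 0, 0.005, 0, 0, 0]
    - [1, 0, 0, 0, 0, 0, 0]
    - [1, 0, 0, 0, 0, 0, 0]
    - [1, 0, 0, 0, 0, 0, 0]

```text
time: 4.0
eef_pos: [0.4731, 0.0821, 0.1159]
tool_rot: [3.141, 0.001, 2.866]
force: [0.6, 0.4, -0.7]
width: -0.0001
finger_force: 0.0
```

Emit:
send_rows:
  steps:
    - [1, 0, 0.003, 0, 0, 0, 0]
    - [1, 0, 0.003, 0, 0, 0, 0]
    - [1, 0, 0.003, 0, 0, 0, 0]
    - [1, 0, 0.002, 0, 0, 0, 0]
    - [1, 0, 0.002, 0, 0, 0, 0]
    - [1, 0, 0.002, 0, 0, 0, 0]
    - [1, 0, 0.002, 0, 0, 0, 0]
    - [1, 0, 0.002, 0, 0, 0, 0]
    - [1, 0, 0.002, 0, 0, 0, 0]
    - [1, 0, 0.002, 0, 0, 0, 0]

```text
time: 5.25
eef_pos: [0.4786, 0.1041, 0.1152]
tool_rot: [-3.141, -0.001, 2.866]
force: [-2.4, -3.1, 1.1]
width: -0.0
finger_force: 1.5
```

```bash
cat >> h.py <<'E'
C=np.array([.586,.091])
def post():
    s=env.sense(); print(s['time'],'eef',np.round(s['eef_pos'],4),'yaw',round(s['tool_rot'][2],3),'F',np.round(s['force'],1))
    img,W=cloud('wrist'); hsv=cv2.cvtColor(img,cv2.COLOR_BGR2HSV)
    m=(cv2.inRange(hsv,(4,140,90),(22,255,255))>0)&(W[...,2]>.128)&(W[...,2]<.145)
    p=np.nanmean(W[m],0); m2=(hsv[...,2]<45)&(abs(W[...,2]-.038)<.006)
    r=np.hypot(*(W[...,:2]-C).transpose(2,0,1)); m2&=(abs(r-.111)<.01)
    print('post',m.sum(),p.round(3),'r',np.hypot(*(p[:2]-C)).round(3),'ang',np.degrees(np.arctan2(p[1]-C[1],p[0]-C[0])).round(1))
    if m2.sum()>20:
        q=np.nanmean(W[m2],0);print('slot?',m2.sum(),q.round(3),'ang+90',(90+np.degrees(np.arctan2(q[1]-C[1],q[0]-C[0]))).round(1))
    return img,W
E
python3 -c "
from h import *
post()"
```

```text
5.25 eef [0.4786 0.1041 0.1152] yaw 2.866 F [-2.4 -3.1  1.1]
post 0 [nan nan nan] r nan ang nanh.py:20: RuntimeWarning: Mean of empty slice
  p=np.nanmean(W[m],0); m2=(hsv[...,2]<45)&(abs(W[...,2]-.038)<.006)
```

Emit:
send_rows:
  steps:
    - [1, 0.0004, 0.002, 0, 0, 0, 0.02]
    - [1, 0.0006, 0.003, 0, 0, 0, 0.03]
    - [1, 0.0008, 0.0037, 0, 0, 0, 0.035]
    - [1, 0.0008, 0.0037, 0, 0, 0, 0.035]
    - [1, 0.0008, 0.0037, 0, 0, 0, 0.035]
    - [1, 0.0008, 0.0037, 0, 0, 0, 0.035]
    - [1, 0.0008, 0.0037, 0, 0, 0, 0.035]
    - [1, 0.0008, 0.0037, 0, 0, 0, 0.035]
    - [1, 0.0008, 0.0037, 0, 0, 0, 0.035]
    - [1, 0.0008, 0.0037, 0, 0, 0, 0.035]

```text
time: 6.55
eef_pos: [0.4869, 0.1387, 0.1154]
tool_rot: [3.141, 0.001, 2.533]
force: [-0.5, -4.1, -0.1]
width: -0.0003
finger_force: 1.5
```

Run:
```python
from h import *
s=env.sense();e=s['eef_pos'][:2]-C;print(np.hypot(*e),np.degrees(np.arctan2(e[1],e[0])),np.degrees(s['tool_rot'][2]),s['force'])
img,W=cloud('wrist'); cv2.imwrite('pics/w2.png',img)
```

```text
0.11001291113927562 154.30467331348532 145.15462451737693 [-0.49718294 -4.08454413 -0.132298  ]
```

View pics/w2.png

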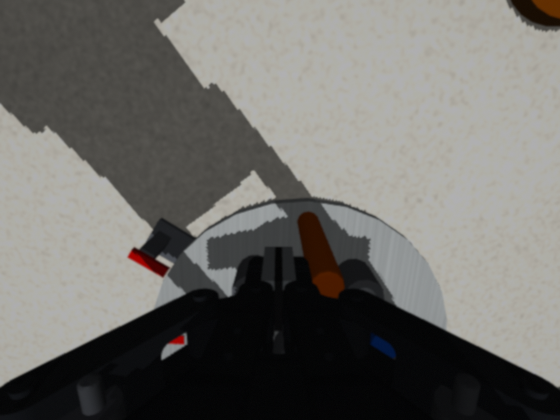

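Emit:
send_rows:
  steps:
    - [1, 0.0009, 0.0042, 0, 0, 0, 0.039]
    - [1, 0.0009, 0.0042, 0, 0, 0, 0.039]
    - [1, 0.0009, 0.0042, 0, 0, 0, 0.039]
    - [1, 0.0009, 0.0042, 0, 0, 0, 0.039]
    - [1, 0.0009, 0.0042, 0, 0, 0, 0.039]
    - [1, 0.0009, 0.0042, 0, 0, 0, 0.039]
    - [1, 0.0009, 0.0042, 0, 0, 0, 0.039]
    - [1, 0.0009, 0.0042, 0, 0, 0, 0.039]
    - [1, 0.0007, 0.0032, 0, 0, 0, 0.03]
    - [1, 0.0004, 0.002, 0, 0, 0, 0.02]

```text
time: 7.85
eef_pos: [0.507, 0.1722, 0.1151]
tool_rot: [-3.141, -0.0, 2.173]
force: [-0.6, -3.9, -0.3]
width: 0.0002
finger_force: 1.4
```

Run:
```python
from h import *
s=env.sense();e=s['eef_pos'][:2]-C;print(np.hypot(*e),np.degrees(np.arctan2(e[1],e[0])),np.degrees(s['tool_rot'][2]),s['force'])
ims=[]
for c,(x,y,w,h) in [('scene',(250,190,130,100)),('top',(190,150,130,100))]:
    img,W=cloud(c); ims.append(cv2.resize(img[y:y+h,x:x+w],(400*1,308),interpolation=cv2.INTER_CUBIC))
cv2.imwrite('pics/s3.png',np.hstack(ims))
```

```text
0.11329414373503763 134.18716304570125 124.49500875852763 [-0.56035539 -3.91621436 -0.25393629]
```

View pics/s3.png

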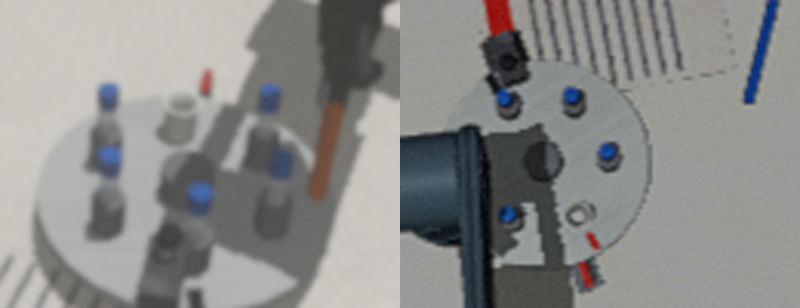

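Run:
```python
from h import *
A=lambda p:np.degrees(np.arctan2(p[1]-C[1],p[0]-C[0])).round(1)
for n,c,u,v,z,o in [('slot','top',220.2,176.6,.04,90),('slot','scene',313.4,286.8,.04,90),('well','top',248.5,218.8,.074,-90),('well','scene',250+181/3.08,190+103/3.08,.074,-90),('pin','top',224.8,170.1,.116,90),('pin','scene',250+167/3.08,190+240/3.08,.116,90),('pinbase','scene',250+160/3.08,190+290/3.08,.04,90)]:
    p=ray(c,u,v,z); print(n,c,p.round(3),(A(p)+o)%360)
```

```text
slot top [0.678 0.149 0.04 ] 122.3
slot scene [0.68  0.152 0.04 ] 122.9
well top [0.523 0.044 0.074] 126.6
well scene [0.529 0.053 0.074] 124.0
pin top [0.686 0.126 0.116] 109.2
pin scene [0.703 0.135 0.116] 110.5
pinbase scene [0.688 0.126 0.04 ] 108.9
```

Emit:
send_rows:
  steps:
    - [1, 0, 0.002, 0, 0, 0, 0.017]
    - [1, 0, 0.002, 0, 0, 0, 0.017]
    - [1, 0, 0.002, 0, 0, 0, 0.017]
    - [1, 0, 0.002, 0, 0, 0, 0.017]
    - [1, 0, 0.0015, 0, 0, 0, 0.014]
    - [1, 0, 0.0015, 0, 0, 0, 0.014]
    - [1, 0, 0.0015, 0, 0, 0, 0.014]
    - [1, 0, 0.0015, 0, 0, 0, 0.014]
    - [1, 0, 0.001, 0, 0, 0, 0.01]
    - [1, 0, 0.0005, 0, 0, 0, 0.005]

```text
time: 9.2
eef_pos: [0.5206, 0.1802, 0.1153]
tool_rot: [3.141, 0.0, 2.034]
force: [-4.0, 0.4, 0.7]
width: 0.0001
finger_force: 1.5
```

Run:
```python
from h import *
s=env.sense();e=s['eef_pos'][:2]-C;print(np.hypot(*e),np.degrees(np.arctan2(e[1],e[0])),np.degrees(s['tool_rot'][2]),s['force'])
```

```text
0.11063939799425694 126.26628314730588 116.56368919947806 [-4.02307122  0.4225697   0.71663245]
```

Emit:
send_rows:
  steps:
    - [1, 0.0001, 0.0005, 0, 0, 0, 0.005]
    - [1, 0.0001, 0.0005, 0, 0, 0, 0.005]
    - [1, 0.0001, 0.0005, 0, 0, 0, 0.005]
    - [1, 0.0001, 0.0005, 0, 0, 0, 0.005]
    - [1, 0.0001, 0.0004, 0, 0, 0, 0.004]
    - [1, 0.0001, 0.0004, 0, 0, 0, 0.004]
    - [1, 0.0001, 0.0004, 0, 0, 0, 0.004]
    - [1, 0.0001, 0.0004, 0, 0, 0, 0.004]
    - [1, 0.0001, 0.0004, 0, 0, 0, 0.004]
    - [1, 0.0001, 0.0004, 0, 0, 0, 0.004]

```text
time: 10.45
eef_pos: [0.5241, 0.1829, 0.1153]
tool_rot: [3.141, 0.0, 1.99]
force: [-1.8, -0.9, -0.3]
width: -0.0001
finger_force: 1.5
```

Emit:
send_rows:
  steps:
    - [1, 0.0001, 0.0003, 0, 0, 0, 0.003]
    - [1, 0.0001, 0.0003, 0, 0, 0, 0.003]
    - [1, 0.0001, 0.0003, 0, 0, 0, 0.003]
    - [1, 0, 0.0003, 0, 0, 0, 0.003]
    - [1, 0, 0.0003, 0, 0, 0, 0.003]
    - [1, 0.0001, 0.0003, 0, 0, 0, 0.003]
    - [1, 0.0001, 0.0003, 0, 0, 0, 0.003]
    - [1, 0.0001, 0.0003, 0, 0, 0, 0.003]
    - [1, 0, 0.0003, 0, 0, 0, 0.003]
    - [1, 0, 0.0003, 0, 0, 0, 0.003]

```text
time: 11.7
eef_pos: [0.5269, 0.185, 0.1154]
tool_rot: [3.141, -0.0, 1.96]
force: [-1.6, 0.4, -0.4]
width: 0.0002
finger_force: 0.4
```

Emit:
send_rows:
  steps:
    - [1, 0.0001, 0.0003, 0, 0, 0, 0.003]
    - [1, 0.0001, 0.0003, 0, 0, 0, 0.003]
    - [1, 0.0001, 0.0003, 0, 0, 0, 0.003]
    - [1, 0, 0.0003, 0, 0, 0, 0.003]
    - [1, 0, 0.0003, 0, 0, 0, 0.003]
    - [1, 0.0001, 0.0003, 0, 0, 0, 0.003]
    - [1, 0.0001, 0.0003, 0, 0, 0, 0.003]
    - [1, 0.0001, 0.0003, 0, 0, 0, 0.003]
    - [1, 0, 0.0003, 0, 0, 0, 0.003]
    - [1, 0, 0.0003, 0, 0, 0, 0.003]

```text
time: 12.95
eef_pos: [0.5289, 0.1864, 0.1153]
tool_rot: [-3.141, -0.0, 1.931]
force: [-2.1, 0.6, 0.8]
width: -0.0001
finger_force: 0.9
```

```bash
cat >> h.py <<'E'
def pin():
    s=env.sense();e=s['eef_pos'][:2]-C;print('post ang',round(np.degrees(np.arctan2(e[1],e[0]))-11.7,1),'F',s['force'].round(1))
    img,W=cloud('scene')
    k=(abs(W[...,0]-.695)<.02)&(abs(W[...,1]-.13)<.02)&(W[...,2]>.06)&(W[...,2]<.13)
    z=W[...,2][k]; print(k.sum(),'pinz',np.percentile(z,[50,80,90,95,99]).round(4))
    return img,W
E
python3 - <<'E'
from h import *
img,W=pin(); cv2.imwrite('pics/p4.png',cv2.resize(img[210:310,250:380],(780,600),interpolation=cv2.INTER_CUBIC))
E
```

```text
post ang 109.2 F [-2.1  0.6  0.8]
197 pinz [0.0893 0.1032 0.106  0.1069 0.1081]
```

View pics/p4.png

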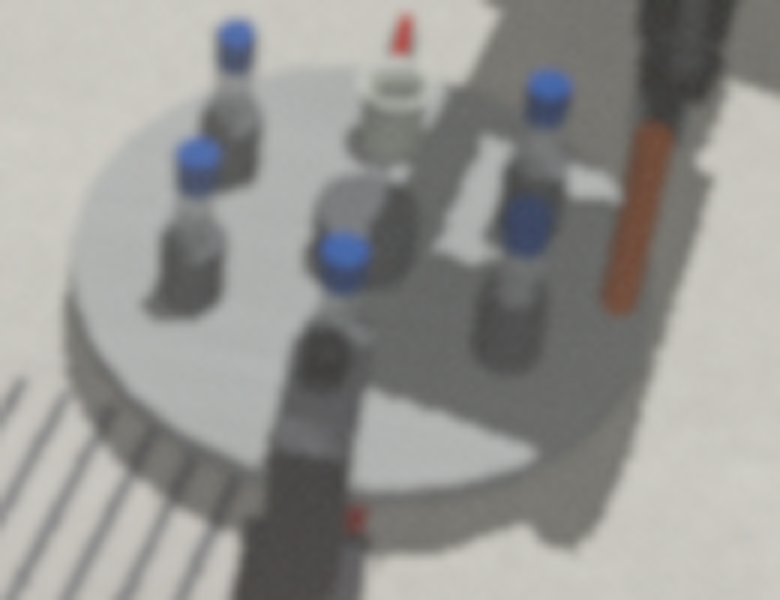

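Emit:
send_rows:
  steps:
    - [1, 0, -0.01, 0, 0, 0, 0]
    - [1, 0, -0.015, 0, 0, 0, 0]
    - [1, 0, 0, -0.03, 0, 0, 0]
    - [1, 0, 0, -0.04, 0, 0, 0]
    - [1, 0, 0, -0.04, 0, 0, 0]
    - [1, 0, 0, -0.01, 0, 0, 0]
    - [-1, -0.0437, -0.0197, 0, 0, 0, 0]
    - [-1, -0.0437, -0.0197, 0, 0, 0, 0]
    - [-1, -0.0437, -0.0197, 0, 0, 0, 0]
    - [-1, -0.0437, -0.0197, 0, 0, 0, 0]

```text
time: 14.25
eef_pos: [0.4921, -0.015, 0.2341]
tool_rot: [-3.14, -0.001, 1.931]
force: [0.8, 0.5, 0.9]
width: 0.0719
finger_force: 0.0
```

Emit:
send_rows:
  steps:
    - [-1, -0.0437, -0.0197, 0, 0, 0, 0]
    - [-1, -0.0437, -0.0197, 0, 0, 0, 0]
    - [-1, -0.0437, -0.0197, 0, 0, 0, 0]
    - [-1, -0.0437, -0.0197, 0, 0, 0, 0]
    - [-1, -0.0437, -0.0197, 0, 0, 0, 0]
    - [-1, -0.0437, -0.0197, 0, 0, 0, 0]
    - [-1, 0, 0, 0, 0, 0, 0.184]
    - [-1, 0, 0, 0, 0, 0, 0.184]
    - [-1, 0, 0, 0, 0, 0, 0.184]
    - [-1, 0, 0, 0, 0, 0, 0.184]

```text
time: 15.5
eef_pos: [0.4742, -0.3002, 0.2337]
tool_rot: [-3.139, -0.001, 1.188]
force: [-0.6, 0.8, -0.6]
width: 0.0855
finger_force: 0.0
```

Emit:
send_rows:
  steps:
    - [-1, 0, 0, 0, 0, 0, 0.184]
    - [-1, 0, 0, 0, 0, 0, 0.184]
    - [-1, 0, 0, 0, 0, 0, 0.184]
    - [-1, 0, 0, 0, 0, 0, 0.184]
    - [-1, 0, 0, 0, 0, 0, 0.184]
    - [-1, 0, 0, 0.02, 0, 0, 0]
    - [-1, 0, 0, 0.02, 0, 0, 0]
    - [-1, 0, 0, 0, 0, 0, 0]
    - [-1, 0, 0, 0, 0, 0, 0]
    - [-1, 0, 0, 0, 0, 0, 0]

```text
time: 16.75
eef_pos: [0.4755, -0.3011, 0.1961]
tool_rot: [3.14, -0.001, 0.275]
force: [-0.4, 1.6, 0.7]
width: 0.0853
finger_force: 0.0
```

Run:
```python
from h import *
s=env.sense(); print(s['time'],s['eef_pos'],s['tool_rot'],s['width'])
img,W=cloud('wrist'); cv2.imwrite('pics/r5.png',img)
hsv=cv2.cvtColor(img,cv2.COLOR_BGR2HSV)
for nm,lo,hi in [('y',(22,100,80),(36,255,255)),('b',(105,120,60),(130,255,255))]:
    m=(cv2.inRange(hsv,lo,hi)>0)&(W[...,2]>.04)&(W[...,2]<.1)
    n,l,st,c=cv2.connectedComponentsWithStats(m.astype(np.uint8))
    for k in range(1,n):
        if st[k,4]>30:
            q=W[l==k]; t=q[q[:,2]>.082]; print(nm,c[k].round(),st[k,4],len(t),'top mean',t.mean(0).round(4),'mid',((t.min(0)+t.max(0))/2).round(4))
m=(abs(W[...,2]-.05)<.004)&(hsv[...,1]<60)
r=cv2.minAreaRect(W[m][:,:2].astype(np.float32)*1000);print(r)
```

```text
16.75 [ 0.47554956 -0.30113347  0.19610439] [ 3.14033337e+00 -6.92353254e-04  2.74844691e-01] 0.08534768228110395
y [271. 132.] 37 32 top mean [ 0.5323 -0.2794  0.087 ] mid [ 0.5322 -0.2793  0.0868]
b [276.  52.] 386 384 top mean [ 0.5882 -0.2675  0.0873] mid [ 0.5877 -0.2683  0.0872]
b [278. 207.] 191 182 top mean [ 0.4747 -0.301   0.0871] mid [ 0.474  -0.3017  0.0865]
((516.3587646484375, -358.1385498046875), (286.82354736328125, 229.32269287109375), 68.4600830078125)
```

View pics/r5.png

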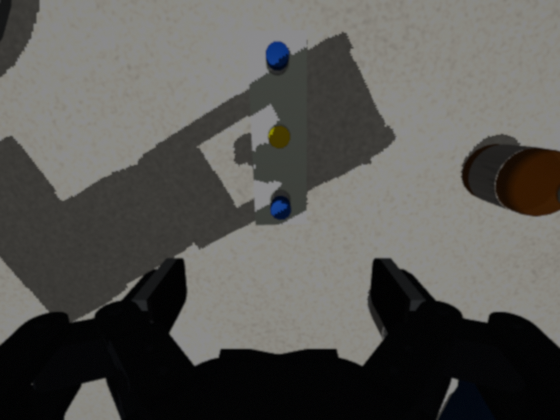

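Emit:
send_rows:
  steps:
    - [-1, 0.0195, -0.0003, 0, 0, 0, 0]
    - [-1, 0.0195, -0.0003, 0, 0, 0, 0.01]
    - [-1, 0.0195, 0, 0, 0, 0, 0]
    - [-1, 0, 0, 0, 0, 0, 0]
    - [-1, 0, 0, 0.025, 0, 0, 0]
    - [-1, 0, 0, 0.03, 0, 0, 0]
    - [-1, 0, 0, 0.03, 0, 0, 0]
    - [-1, 0, 0, 0.025, 0, 0, 0]
    - [-1, 0, 0, 0.015, 0, 0, 0]
    - [-1, 0, 0, 0.01, 0, 0, 0]

```text
time: 18.05
eef_pos: [0.5314, -0.2846, 0.0598]
tool_rot: [-3.141, 0.0, 0.265]
force: [-0.1, 0.8, 0.6]
width: 0.0853
finger_force: 0.0
```

Emit:
send_rows:
  steps:
    - [0.3, 0, 0, 0, 0, 0, 0]
    - [0.3, 0, 0, 0, 0, 0, 0]
    - [1, 0, 0, 0, 0, 0, 0]
    - [1, 0, 0, 0, 0, 0, 0]
    - [1, 0, 0, 0, 0, 0, 0]
    - [1, 0, 0, 0, 0, 0, 0]
    - [1, 0, 0, 0, 0, 0, 0]
    - [1, 0, 0, 0, 0, 0, 0]
    - [1, 0, 0, 0, 0, 0, 0]
    - [1, 0, 0, 0, 0, 0, 0]
  grip_force: 25

```text
time: 19.3
eef_pos: [0.5317, -0.2847, 0.0608]
tool_rot: [3.141, -0.001, 0.265]
force: [-0.9, 1.7, 5.6]
width: 0.0167
finger_force: 25.0
```

Emit:
send_rows:
  steps:
    - [1, 0, 0, -0.02, 0, 0, 0]
    - [1, 0, 0, -0.03, 0, 0, 0]
    - [1, 0, 0, -0.04, 0, 0, 0]
    - [1, 0, 0, -0.04, 0, 0, 0]
    - [1, 0, 0, -0.03, 0, 0, 0]
    - [1, 0.002, -0.0345, 0, 0, 0, 0]
    - [1, 0.002, -0.0345, 0, 0, 0, 0]
    - [1, 0.002, -0.0345, 0, 0, 0, 0]
    - [1, 0.002, -0.0345, 0, 0, 0, 0]
    - [1, 0.002, -0.0345, 0, 0, 0, 0]

```text
time: 20.55
eef_pos: [0.4954, -0.1145, 0.2198]
tool_rot: [-3.141, 0.001, 0.265]
force: [0.0, 0.1, -0.7]
width: 0.0172
finger_force: 24.7
```

Emit:
send_rows:
  steps:
    - [1, 0.002, -0.0345, 0, 0, 0, 0]
    - [1, 0.002, -0.0345, 0, 0, 0, 0]
    - [1, 0.002, -0.0345, 0, 0, 0, 0]
    - [1, 0.002, -0.0345, 0, 0, 0, 0]
    - [1, 0.002, -0.033, 0, 0, 0, 0]
    - [1, 0, 0, 0, 0, 0, 0]
    - [1, 0, 0, 0, 0, 0, 0]
    - [1, 0, 0, 0, 0, 0, 0]
    - [1, 0, 0, 0, 0, 0, 0]
    - [1, 0, 0, 0, 0, 0, 0]

```text
time: 21.8
eef_pos: [0.461, 0.0517, 0.2202]
tool_rot: [3.142, 0.0, 0.264]
force: [-0.3, 0.4, -1.0]
width: 0.0167
finger_force: 24.7
```

Run:
```python
from h import *
s=env.sense(); print(s['time'],s['eef_pos'],s['tool_rot'],s['width'],s['force'])
img,W=cloud('wrist'); cv2.imwrite('pics/w6.png',img); np.save('w6.npy',W)
m=(W[...,2]>.068)&(W[...,2]<.08)&(np.hypot(W[...,0]-.515,W[...,1]-.066)<.03)
q=W[m];print(m.sum(),q.mean(0),(q.min(0)+q.max(0))/2,cv2.minEnclosingCircle(q[:,:2].astype(np.float32)), np.argwhere(m).mean(0))
```

```text
21.8 [0.46099031 0.05167791 0.22024828] [3.14154958e+00 1.18072387e-04 2.63833415e-01] 0.016691688509347647 [-0.32712106  0.44121711 -0.99589994]
716 [0.51426615 0.06571927 0.07308578] [0.51425157 0.06572075 0.07224315] ((0.514193594455719, 0.06566593796014786), 0.016899777576327324) [136.62849162 278.96089385]
```

View pics/w6.png

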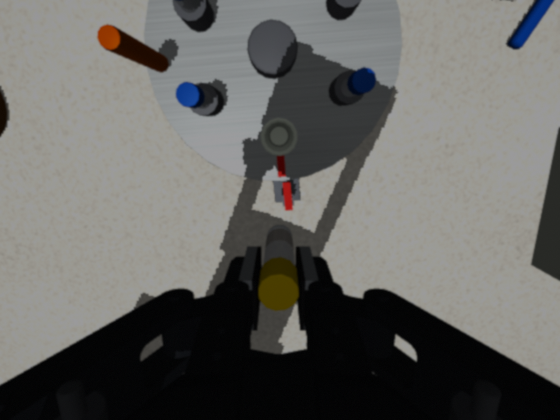

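Run:
```python
from h import *
img=cv2.imread('pics/w6.png');W=np.load('w6.npy');hsv=cv2.cvtColor(img,cv2.COLOR_BGR2HSV)
m=(cv2.inRange(hsv,(20,120,60),(36,255,255))>0)&(W[...,2]>.2)
q=W[m];print(len(q),q.min(0),q.max(0)); t=q[q[:,2]>q[:,2].max()-.004];print(len(t),t.mean(0),(t.min(0)+t.max(0))/2)
x=np.array([np.cos(.264),np.sin(.264)]);print('along x',(t[:,:2]-[.461,.0517])@x .__array__() if 0 else (((t[:,:2]-[.461,.0517])@x).min(),((t[:,:2]-[.461,.0517])@x).max()))
```

```text
1130 [0.45019198 0.04337563 0.24442783] [0.46810589 0.05986513 0.24808772]
1130 [0.45947522 0.05163815 0.24631898] [0.45914894 0.05162038 0.24625778]
along x (np.float64(-0.01050638187288254), np.float64(0.0072194039719056646))
```

Emit:
send_rows:
  steps:
    - [1, 0.0142, 0.0002, 0, 0, 0, 0]
    - [1, 0.0142, 0.0002, 0, 0, 0, 0]
    - [1, 0.0142, 0.0002, 0, 0, 0, 0]
    - [1, 0.0142, 0.0002, 0, 0, 0, 0]
    - [1, 0, 0, 0, 0, 0, 0]
    - [1, 0, 0, 0.02, 0, 0, 0]
    - [1, 0, 0, 0.025, 0, 0, 0]
    - [1, 0, 0, 0.025, 0, 0, 0]
    - [1, 0, 0, 0.015, 0, 0, 0]
    - [1, 0, 0, 0, 0, 0, 0]

```text
time: 23.1
eef_pos: [0.515, 0.0663, 0.1344]
tool_rot: [-3.141, 0.002, 0.265]
force: [-0.5, 0.1, -0.2]
width: 0.0167
finger_force: 24.7
```

Emit:
send_rows:
  steps:
    - [1, 0, 0, 0.0015, 0, 0, 0]
    - [1, 0, 0, 0.0015, 0, 0, 0]
    - [1, 0, 0, 0.0015, 0, 0, 0]
    - [1, 0, 0, 0.0015, 0, 0, 0]
    - [1, 0, 0, 0.0015, 0, 0, 0]
    - [1, 0, 0, 0.0015, 0, 0, 0]
    - [1, 0, 0, 0.0015, 0, 0, 0]
    - [1, 0, 0, 0.0015, 0, 0, 0]
    - [1, 0, 0, 0.0015, 0, 0, 0]
    - [1, 0, 0, 0, 0, 0, 0]

```text
time: 24.35
eef_pos: [0.5158, 0.0663, 0.1216]
tool_rot: [-3.142, 0.0, 0.265]
force: [-0.5, 0.5, -0.4]
width: 0.0168
finger_force: 24.7
```

Emit:
send_rows:
  steps:
    - [1, 0, 0, 0.001, 0, 0, 0]
    - [1, 0, 0, 0.001, 0, 0, 0]
    - [1, 0, 0, 0.001, 0, 0, 0]
    - [1, 0, 0, 0.001, 0, 0, 0]
    - [1, 0, 0, 0.001, 0, 0, 0]
    - [1, 0, 0, 0.001, 0, 0, 0]
    - [1, 0, 0, 0.001, 0, 0, 0]
    - [1, 0, 0, 0.001, 0, 0, 0]
    - [1, 0, 0, 0.001, 0, 0, 0]
    - [1, 0, 0, 0, 0, 0, 0]

```text
time: 25.6
eef_pos: [0.5158, 0.0663, 0.1127]
tool_rot: [-3.142, 0.0, 0.265]
force: [-0.7, 0.5, -0.5]
width: 0.017
finger_force: 24.7
```

Emit:
send_rows:
  steps:
    - [1, 0, 0, 0.0015, 0, 0, 0]
    - [1, 0, 0, 0.0015, 0, 0, 0]
    - [1, 0, 0, 0.0015, 0, 0, 0]
    - [1, 0, 0, 0.0015, 0, 0, 0]
    - [1, 0, 0, 0.0015, 0, 0, 0]
    - [1, 0, 0, 0.0015, 0, 0, 0]
    - [1, 0, 0, 0.0015, 0, 0, 0]
    - [1, 0, 0, 0.0015, 0, 0, 0]
    - [1, 0, 0, 0.0015, 0, 0, 0]
    - [1, 0, 0, 0.001, 0, 0, 0]

```text
time: 26.85
eef_pos: [0.5159, 0.0663, 0.0982]
tool_rot: [-3.142, 0.0, 0.265]
force: [0.4, 0.5, -0.0]
width: 0.017
finger_force: 24.7
```

Bottom is about 4 mm above the floor and free; lower 3 mm more, then open part way.

Emit:
send_rows:
  steps:
    - [1, 0, 0, 0.0008, 0, 0, 0]
    - [1, 0, 0, 0.0007, 0, 0, 0]
    - [1, 0, 0, 0.0007, 0, 0, 0]
    - [1, 0, 0, 0.0005, 0, 0, 0]
    - [1, 0, 0, 0.0003, 0, 0, 0]
    - [1, 0, 0, 0, 0, 0, 0]
    - [0.2, 0, 0, 0, 0, 0, 0]
    - [0.2, 0, 0, 0, 0, 0, 0]
    - [0.2, 0, 0, 0, 0, 0, 0]
    - [0.2, 0, 0, 0, 0, 0, 0]

```text
time: 28.1
eef_pos: [0.5159, 0.0663, 0.0953]
tool_rot: [-3.142, 0.0, 0.265]
force: [0.2, 0.3, -0.2]
width: 0.0343
finger_force: 0.0
```

Emit:
send_rows:
  steps:
    - [0.2, 0, 0, -0.005, 0, 0, 0]
    - [0.2, 0, 0, -0.01, 0, 0, 0]
    - [0.2, 0, 0, -0.02, 0, 0, 0]
    - [0.2, 0, 0, -0.03, 0, 0, 0]
    - [0.2, 0, 0, -0.03, 0, 0, 0]
    - [0.2, -0.02, 0, -0.03, 0, 0, 0]
    - [0.2, -0.03, 0, 0, 0, 0, 0]
    - [0.2, -0.02, 0, 0, 0, 0, 0]
    - [0.2, 0, 0, 0, 0, 0, 0]
    - [0.2, 0, 0, 0, 0, 0, 0]

```text
time: 29.35
eef_pos: [0.4492, 0.048, 0.2209]
tool_rot: [3.141, -0.002, 0.265]
force: [-0.1, 0.5, 0.2]
width: 0.0344
finger_force: 0.0
```

Run:
```python
from h import *
pin()
img,W=cloud('wrist');hsv=cv2.cvtColor(img,cv2.COLOR_BGR2HSV)
m=(cv2.inRange(hsv,(20,120,60),(36,255,255))>0)&(W[...,2]>.05)&(W[...,2]<.2)
q=W[m]; t=q[q[:,2]>np.percentile(q[:,2],90)-.005] if len(q) else q;print(len(t),t.mean(0),t.min(0),t.max(0))
m=(W[...,2]>.068)&(W[...,2]<.08)&(np.hypot(W[...,0]-.515,W[...,1]-.066)<.03)
cv2.imwrite('pics/w7.png',img)
```

```text
post ang -174.2 F [-0.1  0.5  0.2]
197 pinz [0.0895 0.1034 0.1062 0.1072 0.1089]
401 [0.51315262 0.07160155 0.11995908] [0.50451047 0.06345204 0.11722346] [0.52152411 0.07976163 0.12245097]
```

View pics/w7.png

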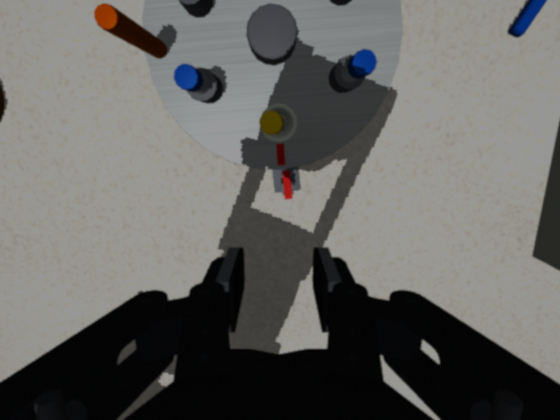

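```bash
python3 -c "
from h import *
print(env.hand_in())"
```

```text
the job is handed in; nothing more can be done
None
```

I turned the carousel until the pin dropped into its slot, then set the yellow-capped tube fully down in the empty well, released it, and handed the job in at about 29 s. It leans about 0.08 rad (limit 0.2), the highest push force I read was about 4 N, and no verdict came back.

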